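Shut the card box and hold a spring clip open astride its card

ROBOT

A 6-joint arm with a two-finger parallel gripper is mounted at the origin on a cart in front of the work surface, level with it; the furniture and walls round the work are solid. World frame = base frame: x ahead of the robot, y to its left, z up, the work surface at z = 0. Lengths are in m, angles in degrees, forces in N, time in s.
With the tool pointing down it reaches from about 0.325 to 0.85 m from the base axis. Payload 15.5 kg.
Tool frame: the origin (TCP) lies midway between the tips of the shut fingers; the grasp point (between the pads) lies 19 mm behind it; y points along the fingers, x is the direction in which the jaws open and shut, and the axes are right-handed (so a half turn about y gives the same grasp; the last joint's range is limited). The gripper opens to 91 mm and grips with 3 to 60 N. Pads are 32 mm wide; open, the fingers measure 118 mm over their backs; the gripper's body (76 mm by 178 mm) begins 60 mm behind the grasp point.
Start: joints at [57.84, 28.281, 77.091, -0, 74.628, -5.472], TCP at [0.281, 0.558, 0.214] pointing down, gripper open.
Joint ranges: [-166.48, 166.48], [-47.26, 123.95], [12.59, 153.08], [-70.14, 250.14], [6.76, 159.57], [-176.63, 176.63]. Speed limits (degrees/s): [108.29, 108.29, 147.25, 172.46, 172.46, 172.46].

INTERFACE

Orientations are given as a 3x3 rotation matrix whose columns are the frame's x, y, z axes.
In Python, from bench import ctrl gives the robot as it stands. The module is installed in compiled form; this text tells all that it offers. Calls block until the motion is done:
- ctrl.goto(position, orientation): joint-space move of the TCP to a pose.
- ctrl.move_l(position, vel=0.15, ori=None, contact_N=None): straight line of the TCP; ori=None keeps the orientation; vel is the mean speed in m/s. With contact_N (N) it stops when the force on the tool has changed by that much, and returns True; else False.
- ctrl.movej(angles): joint-space move.
- ctrl.command_gripper(opening): opening from 0.0 (shut) to 1.0 (fully open); the grip force is fixed at half the most; returns when the fingers have stopped.
- ctrl.sleep(seconds).
- ctrl.ik(position, orientation): joint angles nearest the present ones, or None.
- ctrl.read_camera(name): name is "scene" or "side" or "wrist"; returns the picture (480x640x3 uint8, blue, green, red); there is no depth.
- ctrl.camera_params(name): a dict with "fx", "fy", "cx", "cy" (pixels), "pose" (4x4, takes a point from camera to world coordinates); the wrist camera has in their place "T_tool_cam" (4x4, takes a point from camera to tool coordinates, whose origin is the TCP and whose axes are the tool frame's). Camera axes: x right, y up, looking along -z (the intrinsics and any distortion apply to the point x, -y, -z); pixel columns grow to the right and rows downward; lengths in m; the calibration is good to about 2 mm. A picture is of the moment at which its call begins: read the wrist's pose just before it. camera_params takes no time and is no camera call.
A pose or a line that the arm cannot do raises ctrl.MotionError and nothing moves.
- ctrl.sign_off(): hands the job in, once; it reports no verdict.
Readings, each from a call of its own:
- ctrl.current_t(): time.
- ctrl.current_q(): joint angles.
- ctrl.current_dq(): joint speeds.
- ctrl.current_effort(): joint torques, N m.
- ctrl.current_tool_pos(): TCP position.
- ctrl.current_eef_rot(): TCP orientation.
- ctrl.current_contact_force(): force on the tool from outside, world axes, zero at the start.
- ctrl.current_wrist_torque(): the same for the moment, N m.
- ctrl.current_grip_width(): opening from 0.0 (shut) to 1.0 (fully open).
Only numpy, scipy, OpenCV 4.12 (cv2) and the standard library are available. Lean on these libraries where they do the work, as an engineer would, in place of code of your own. Each camera call takes 0.05 s, during which the arm holds its last target.

TASK

Gently lower the open lid of the wooden card box until it is fully shut, so that the paper card standing in the strip on the lid points upright. Only then pick up the blue spring clip, squeeze its handles so that its jaws gape at least 15 mm, and bring it down over the middle of the card's top edge, so that the edge sits about a centimetre deep between the spread jaws with one jaw on each side and nothing of the clip touching the card or box. Finish like that, still holding the clip squeezed open round the card, ready for a note to be slipped in; do not let go, and leave the mug, eraser and stapler where they are.

Things in the scene. Friction and masses are not known exactly. Their poses are not given: they have to be found in the camera images.
- card_box_lid (a joint): opening angle of the box lid in rad: 0 = shut, about 0.8 to 1.2 at the start. The hinge is stiff: the lid stays where it is left and needs 2 to 3 N at its front edge to move. It is fully shut below 0.04.
- lid_hinge (a point): middle of the lid's hinge line, on the far side of the fixed walnut box (127 x 166 mm, 73 mm high when shut), 53 mm above the box's underside, on a 4 mm desk pad. Axes: x horizontal, from the lid's front edge to the hinge, y along the hinge, z up. Lid: 117 mm from hinge line to front edge, 164 mm wide, outer face 19 mm above the hinge line when shut. It opens by its front edge rising and swinging back to +x.
- lid_front (a point): point on the lid's outer face, mid-width, 5 mm back from its front edge, 112 mm from the hinge along the lid; moves with the lid. Axes when shut as lid_hinge.
- card_edge (a point): middle of the top edge of the stiff paper card (90 mm wide, 3 mm thick) standing in a wooden strip (104 x 16 mm, 8 mm high) on the lid's outer face, 41 mm from the hinge; the edge is 60 mm above that face, 136 mm above the desk when shut. Moves with the lid. Axes: x through the card's thickness, y along its top edge, z out of the lid (up when shut).
- card_box: the whole walnut box with lid, strip and card, fixed on the 4 mm thick leather desk pad; origin at the middle of its underside.
- clip_centre (a point): blue spring clip, loose, 60 g, 72 mm high, standing upright on its shut jaws; point at its middle, 36 mm above the jaw tips. Axes: x across the clip (the way the handles are squeezed together), y along its pivot pin, z up to the handles. 48 mm wide in x over the rounded handle ends (32 mm long in y, their centres 33 mm above this point); 24 x 34 mm at the jaws. The pin is 4 mm below this point.
- clip_mouth (a point): point midway between the tips of the clip's jaws, 36 mm below clip_centre, same axes; the pin is 32 mm above it, so an edge can enter at most 28 mm.
- clip_half (a joint): angle by which each half of the clip has swung open: 0 shut, 0.38 rad fully open; gap at the jaw tips = 64 mm x sin(angle). Squeezing the handle ends takes 3 N at first (48 mm over them) to 7 N at the stop (18 mm); 32 mm gives a 13 mm gape, 24 mm gives 19 mm. The ends rise 5 mm from the pin as they close, so lift the clip off the desk before squeezing far.
- clip: the clip as a whole, origin as clip_mouth.
- mug: white mug, 91 mm high, origin at the middle of its underside; bystander, leave where it stands.
- eraser: blue and white eraser, 21 x 52 x 12 mm; bystander, leave where it lies.
- stapler: black stapler, 36 x 153 x 44 mm; bystander, leave where it stands.
Mind the look-alikes: they are no part of the job. Of the things shaped like the clip, the blue one is meant.

How it is judged (in metres and radians):
On the way, in this order (a step that is already met when the one before it is completed fails the run):
1. the lid is fully shut while the clip still stands on the desk, untouched by the fingers (value of joint card_box_lid below 0.04 rad and height (world z) of clip_mouth below 0.01 m and contact force between the fingers and clip below 0.1 N), for 0.2 s.
2. the clip is off the desk in the fingers and squeezed open (height (world z) of clip_mouth above 0.03 m and value of joint clip_half above 0.2 rad and contact force between the fingers and clip above 1 N), for 0.1 s.
At the end, for the whole second after the job is handed in: Lid under 0.04 rad. Fingers hold the clip still, open over 0.2 rad (13 mm gape), jaw tips 4 to 25 mm below the card's top edge, one on each side (11 mm across, square and upright within 0.35 rad), within 20 mm of the edge's middle; clip presses card and box under 0.3 N (value of joint card_box_lid below 0.04 rad and value of joint clip_half above 0.2 rad and contact force between the fingers and clip above 1 N and contact force between clip and card_box below 0.3 N and z of clip_mouth in the frame of card_edge between -0.025 and -0.004 m and x of clip_mouth in the frame of card_edge between -0.011 and 0.011 m and y of clip_mouth in the frame of card_edge between -0.02 and 0.02 m and angle between the x axis of clip and the x axis of card_edge, either way round below 0.35 rad and angle between clip's own z axis and vertical below 0.35 rad and linear speed of clip below 0.05 m/s); the arm keeps its last pose, push and grip.
It fails at once if the lid is slammed (faster than 2.5 rad/s) (velocity of joint card_box_lid below -2.5 rad/s).
It fails at once if the mug is moved by more than 30 mm (distance of mug from where it was at the start of the episode above 0.03 m).
It fails at once if the eraser is moved by more than 30 mm (distance of eraser from where it was at the start of the episode above 0.03 m).
It fails at once if the stapler is moved by more than 30 mm (distance of stapler from where it was at the start of the episode above 0.03 m).
It also fails if it takes over 54 s, if anything falls off the work surface, if the arm or the gripper's body presses on something with over 40 N, if the wrist force passes 120 N, or if a joint passes its speed limit or range.

## Working session

There is one attempt and no reset: what is moved stays moved. The work goes in short steps, each a Python script; the robot and the scene stay as the last script left them, time stands still between calls to the robot, and variables do not carry over. Pictures are saved under pics/ and viewed, and the job is handed in when it is done.

```bash
mkdir -p pics
python3 - <<'E'
from bench import ctrl
import cv2,numpy as np
np.set_printoptions(precision=4,suppress=True)
for n in("scene","side","wrist"):
    cv2.imwrite(f"pics/{n}0.png",ctrl.read_camera(n)); print(n,ctrl.camera_params(n))
print(ctrl.current_t(),ctrl.current_tool_pos(),ctrl.current_eef_rot())
E
```

```text
scene {'fx': 549.6433198864846, 'fy': 549.6433198864846, 'cx': 323.07155318621795, 'cy': 240.79740653812843, 'pose': array([[ 0.7114,  0.414 , -0.5679, -0.1322],
       [-0.7024,  0.3942, -0.5926, -0.6679],
       [-0.0215,  0.8205,  0.5712,  0.7831],
       [ 0.    ,  0.    ,  0.    ,  1.    ]])}
side {'fx': 433.69736666668683, 'fy': 433.69736666668683, 'cx': 321.50793637007416, 'cy': 237.47940516771286, 'pose': array([[ 0.8775,  0.18  , -0.4446,  0.0566],
       [-0.4796,  0.3416, -0.8083, -0.8039],
       [ 0.0064,  0.9225,  0.3861,  0.5155],
       [ 0.    ,  0.    ,  0.    ,  1.    ]])}
wrist {'fx': 350.3164643169639, 'fy': 350.3164643169639, 'cx': 317.9215456304696, 'cy': 235.05752087978286, 'T_tool_cam': array([[ 1.    , -0.0001,  0.0013, -0.0002],
       [ 0.0012,  0.2937, -0.9559, -0.1712],
       [-0.0002,  0.9559,  0.2937,  0.0836],
       [ 0.    ,  0.    ,  0.    ,  1.    ]])}
0.15 [0.2806 0.5582 0.2135] [[ 0.4491 -0.0004 -0.8935]
 [ 0.8935 -0.0007  0.4491]
 [-0.0009 -1.      0.0001]]
```

View pics/scene0.png

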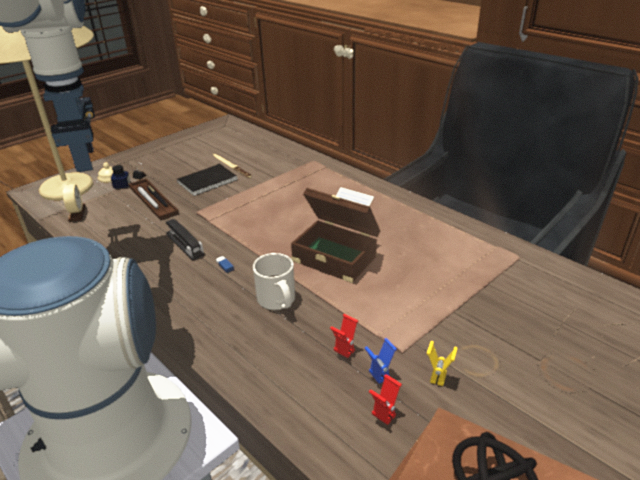

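View pics/side0.png

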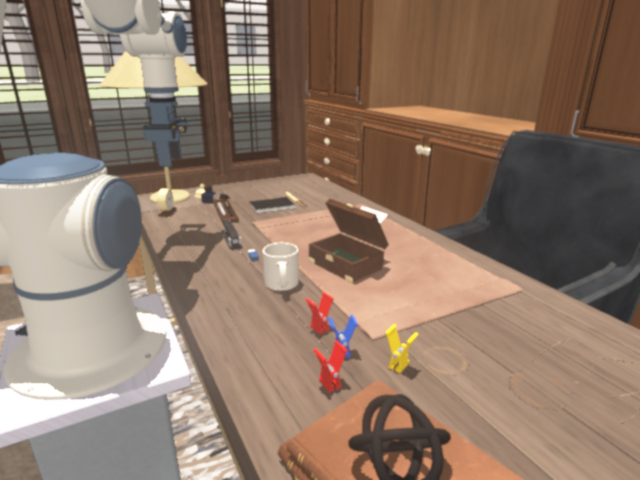

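View pics/wrist0.png

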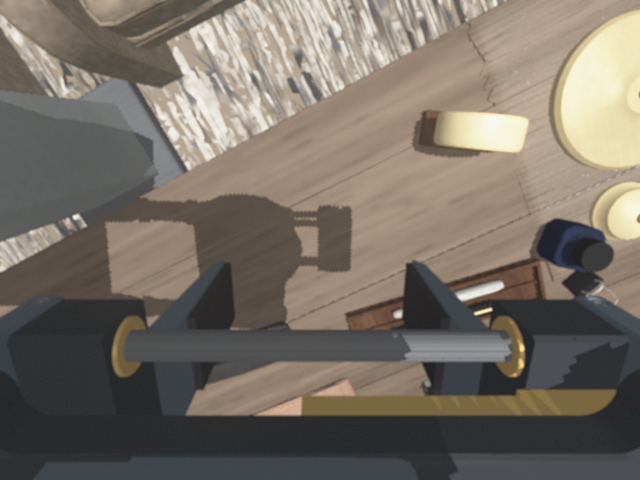

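Run:
```python
import cv2
a=cv2.imread("pics/scene0.png");b=cv2.imread("pics/side0.png")
def c(im,x,y,w,h,s,n): cv2.imwrite(n,cv2.resize(im[y:y+h,x:x+w],None,fx=s,fy=s,interpolation=cv2.INTER_CUBIC))
c(a,280,180,110,110,5,"pics/a_box.png");c(b,295,190,110,110,5,"pics/b_box.png")
c(a,320,300,150,130,5,"pics/a_clip.png");c(b,295,280,130,120,5,"pics/b_clip.png")
```

```text
(no output)
```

View pics/a_box.png

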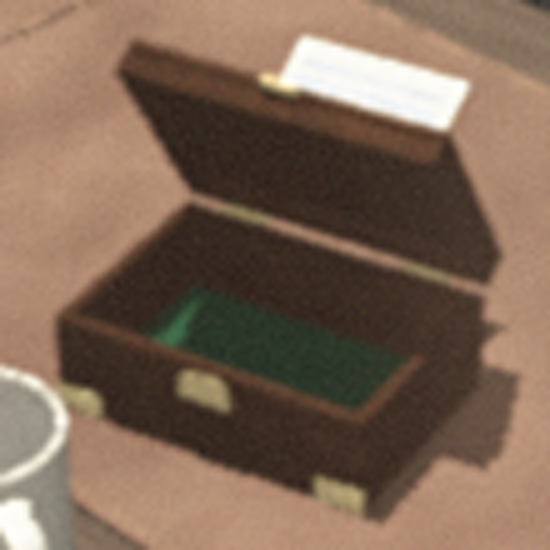

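View pics/b_box.png

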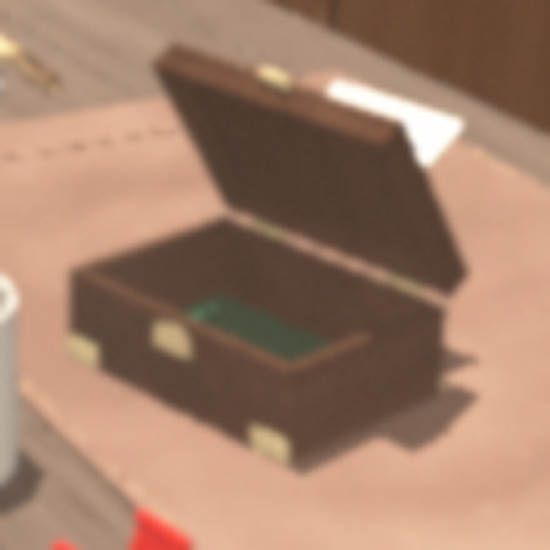

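View pics/a_clip.png

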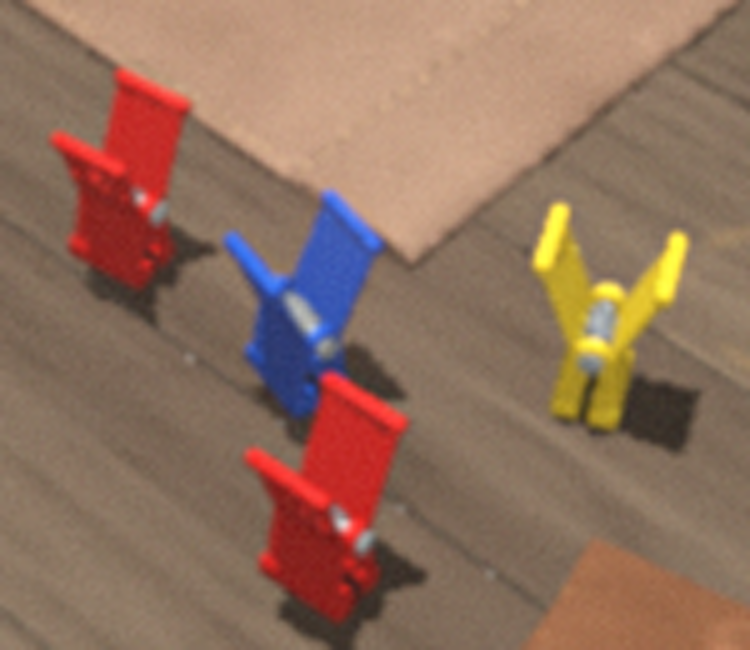

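View pics/b_clip.png

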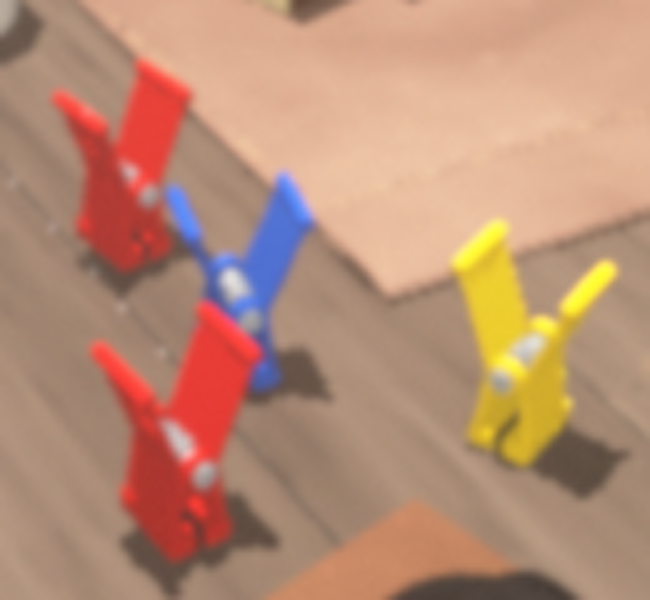

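```bash
cat > h.py <<'E'
import numpy as np,cv2
from bench import ctrl
np.set_printoptions(precision=4,suppress=True)
def proj(n,P,pose=None):
    c=ctrl.camera_params(n)
    T=c["pose"] if pose is None else pose
    q=(np.atleast_2d(P)-T[:3,3])@T[:3,:3]
    return np.c_[c["cx"]+c["fx"]*q[:,0]/-q[:,2], c["cy"]-c["fy"]*q[:,1]/-q[:,2]]
def Rz(a): return np.array([[np.cos(a),-np.sin(a),0],[np.sin(a),np.cos(a),0],[0,0,1]])
def wpose(p,R):
    T=np.eye(4);T[:3,:3]=R;T[:3,3]=p
    return T@ctrl.camera_params("wrist")["T_tool_cam"]
def tool(yaw): # tool x at yaw, tool y down
    x=np.array([np.cos(yaw),np.sin(yaw),0]);y=np.array([0,0,-1.]);return np.c_[x,y,np.cross(x,y)]
def shot(n,f):
    im=ctrl.read_camera(n);cv2.imwrite(f,im);return im
def crop(im,x,y,w,h,s,n): cv2.imwrite(n,cv2.resize(im[y:y+h,x:x+w],None,fx=s,fy=s,interpolation=cv2.INTER_CUBIC))
E
cat > fit.py <<'E'
from h import *
from scipy.optimize import least_squares
def boxpts(p):
    x,y,yaw,th,hx,zr=p
    b=np.array([[-.0635,.083,.053],[-.0635,.083,0],[-.0635,-.083,.053],[-.0635,-.083,0],[.0635,.083,.053],[.0635,-.083,.053]])
    l=np.array([[-.117,.082,zr],[-.117,-.082,zr],[-.117,.082,.019],[-.117,-.082,.019],[-.041,.045,.079],[-.041,-.045,.079]])
    c,s=np.cos(th),np.sin(th)
    l=np.c_[l[:,0]*c+l[:,2]*s+hx,l[:,1],-l[:,0]*s+l[:,2]*c+.053]
    return np.r_[b,l]@Rz(yaw).T+[x,y,.004]
S=np.array([[60,320],[60,390],[360,420],[378,520],[190,205],[487,290],[122,68],[438,160],[135,42],[450,135],[303,36],[470,85]])/5+[280,180]
D=np.array([[72,270],[72,355],[290,368],[302,470],[232,218],[443,305],[160,68],[398,143],[178,45],[408,125],[330,83],[465,122]])/5+[295,190]
f=lambda p:np.r_[(proj("scene",boxpts(p))-S).ravel(),(proj("side",boxpts(p))-D).ravel()]
r=least_squares(f,[.6,0.1,0.,1.,.055,0.],loss="soft_l1")
print(r.x,np.degrees(r.x[2:4]));print(np.c_[f(r.x).reshape(2,-1,2)[0],f(r.x).reshape(2,-1,2)[1]])
def clippts(p):
    x,y,yaw=p
    b=np.array([[.022,.016,.069],[.022,-.016,.069],[-.022,.016,.069],[-.022,-.016,.069],[0,.016,.034],[0,-.016,.034]])
    return b@Rz(yaw).T+[x,y,0]
S2=np.array([[330,195],[378,243],[230,238],[275,285],[293,295],[328,345]])/5+[320,300]
D2=np.array([[285,178],[308,218],[173,190],[203,245],[228,270],[252,318]])/5+[295,280]
g=lambda p:np.r_[(proj("scene",clippts(p))-S2).ravel(),(proj("side",clippts(p))-D2).ravel()]
for y0 in(-1,0,1):
    r=least_squares(g,[.35,-.1,y0],loss="soft_l1");print(r.x,r.cost,np.degrees(r.x[2]));
print(np.c_[g(r.x).reshape(2,-1,2)[0],g(r.x).reshape(2,-1,2)[1]])
E
python3 fit.py
```

```text
[0.6129 0.0672 0.2455 0.9951 0.0582 0.0059] [14.0643 57.0165]
[[-1.3345 -0.7076 -1.3118  0.2134]
 [-0.0949  3.6786 -1.2023  1.2933]
 [ 2.0227  0.9905  0.9361  1.4014]
 [-1.832  -0.0704 -2.2336  0.6043]
 [ 1.5563 -3.5122  0.6098 -1.4124]
 [ 2.785  -1.7688  4.3944 -0.7278]
 [-0.3439 -0.4249 -0.9046 -0.8396]
 [ 0.5929 -0.1828 -1.3223  0.2306]
 [-0.4482 -0.0637 -1.4453  0.3211]
 [ 0.6459 -0.371  -0.1252 -0.0405]
 [ 0.0433 -0.2966  1.4116 -0.148 ]
 [ 0.1816 -0.8674 -0.002   0.3004]]
[ 0.4144 -0.2384 -0.2569] 10.704452049647681 -14.72104962302535
[ 0.4144 -0.2384 -0.2569] 10.704452049713007 -14.721042764284963
[ 0.4144 -0.2384 -0.2569] 10.70445204957139 -14.721103689929988
[[-0.1114 -0.8196  0.3476  0.4762]
 [ 0.815   0.7042  1.1705  2.0635]
 [-0.4645 -0.2261 -0.0815  1.1362]
 [ 0.7652  1.9241 -1.4385 -0.0394]
 [-3.4357 -2.5759 -0.0383 -0.5775]
 [-0.2805 -1.1525  0.0973 -0.064 ]]
```

```bash
cat > plan.py <<'E'
from h import *
yaw=.2455; xb=Rz(yaw)[:,0]; box=np.array([.6129,.0672,.004]); H=box+.0582*xb+[0,0,.053]
def corner(s,th,n=.019):
    return H+xb*(-s*np.cos(th)+n*np.sin(th))+np.array([0,0,s*np.sin(th)+n*np.cos(th)])
start=corner(.102,.995)+.016*xb; end=corner(.100,0)+.016*xb
R=tool(yaw+np.pi/2)
E
python3 - <<'E'
from plan import *
print(H,start,end,R)
pre=start+.05*xb+[0,0,.06]
for RR in (R,tool(yaw-np.pi/2)): print(ctrl.ik(pre,RR),ctrl.ik(end,RR))
E
```

```text
[0.6694 0.0813 0.057 ] [0.6465 0.0756 0.1529] [0.5879 0.0609 0.076 ] [[-0.243  0.    -0.97 ]
 [ 0.97   0.    -0.243]
 [ 0.    -1.    -0.   ]]
[   2.3164   34.658    65.1955   -0.       80.1465 -101.7497] [   0.1296   34.8838   90.2184   -0.       54.8978 -103.9365]
[ 2.3164 34.658  65.1955 -0.     80.1465 78.2503] [ 0.1296 34.8838 90.2184 -0.     54.8978 76.0635]
```

Run:
```python
from plan import *
R=tool(yaw-np.pi/2)
pre=start+.03*xb+[0,0,.05]
ctrl.goto(pre,R); print(ctrl.current_t())
ctrl.command_gripper(0.0); print(ctrl.current_t(),ctrl.current_tool_pos(),ctrl.current_contact_force())
for n in("scene","side"): crop(shot(n,f"pics/{n}1.png"),260,130,160,120,5,f"pics/{n}1c.png")
```

```text
2.3583
3.725 [0.6755 0.0829 0.2029] [ 1.0189 -0.6567  0.2592]
```

View pics/scene1c.png

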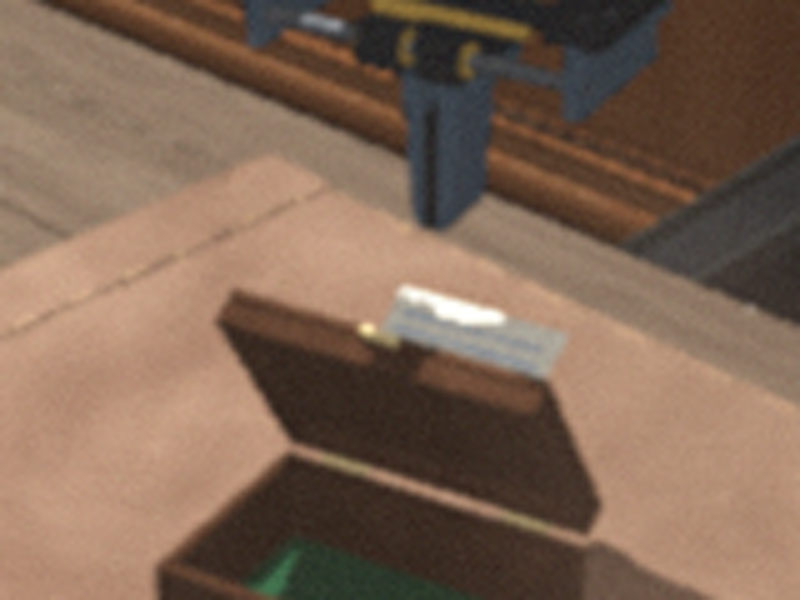

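View pics/side1c.png

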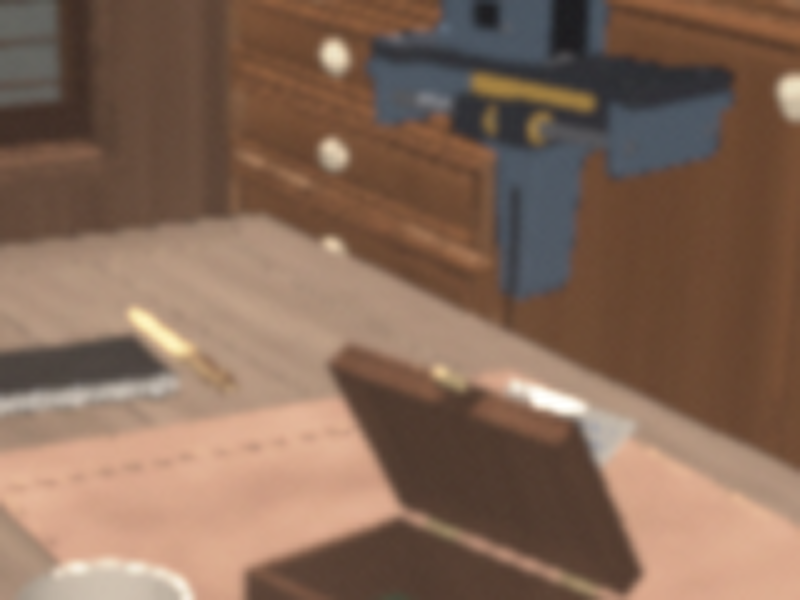

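Run:
```python
from plan import *
print(ctrl.move_l(start,vel=.1,contact_N=8),ctrl.current_tool_pos(),ctrl.current_contact_force(),ctrl.current_t())
print(ctrl.move_l(end+[0,0,-.004],vel=.06,contact_N=14),ctrl.current_tool_pos(),end,ctrl.current_contact_force(),ctrl.current_t())
for n in("scene","side"): crop(shot(n,f"pics/{n}2.png"),260,150,160,120,5,f"pics/{n}2c.png")
```

```text
False [0.6469 0.0757 0.1533] [0.5334 0.9442 1.7001] 4.5583
True [0.591  0.0617 0.0762] [0.5879 0.0609 0.076 ] [-1.2497  0.5126  9.0936] 6.0167
```

View pics/scene2c.png

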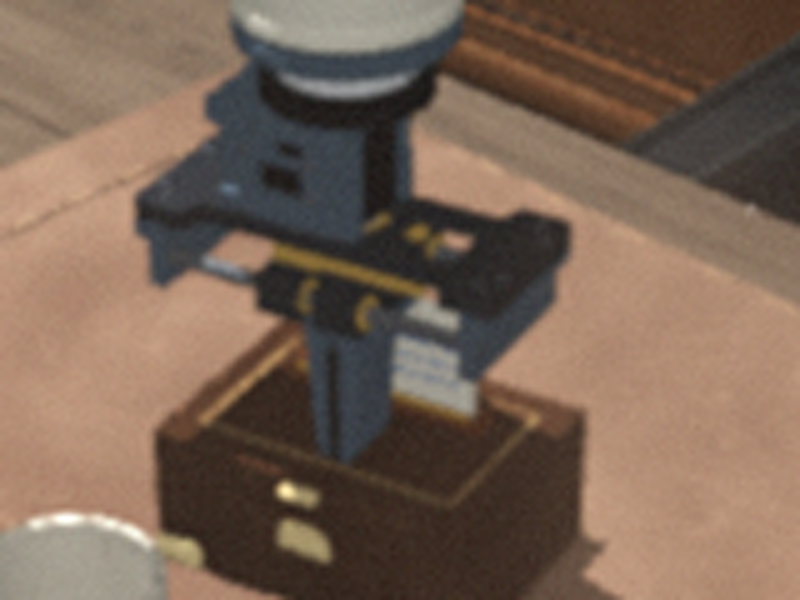

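View pics/side2c.png

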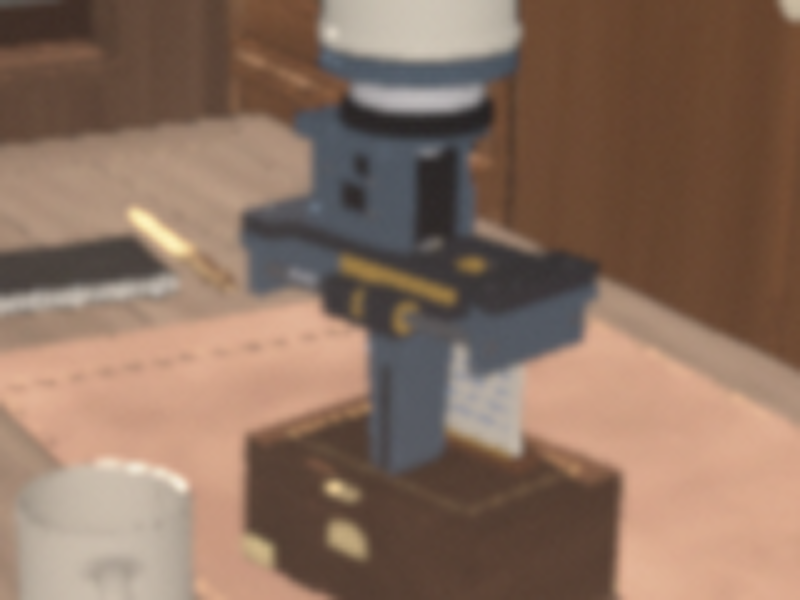

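Run:
```python
from plan import *
p=ctrl.current_tool_pos()
print(ctrl.move_l(p-[0,0,.006],vel=.02,contact_N=12),ctrl.current_tool_pos(),ctrl.current_contact_force(),ctrl.current_t())
ctrl.sleep(.1);print(ctrl.current_tool_pos(),ctrl.current_contact_force())
ctrl.move_l(np.r_[p[:2]-.03*xb[:2],.24],vel=.2)
for n in("scene","side"): crop(shot(n,f"pics/{n}3.png"),270,170,120,120,5,f"pics/{n}3c.png")
T=ctrl.current_tool_pos(),ctrl.current_eef_rot()
shot("wrist","pics/wrist3.png");print(T,ctrl.current_t())
```

```text
True [0.591  0.0617 0.0762] [-3.9268 -0.5786 14.9323] 6.325
[0.591  0.0617 0.0761] [-3.9863 -0.4206 16.4929]
(array([0.5613, 0.0544, 0.2386]), array([[ 0.243 , -0.0017,  0.97  ],
       [-0.97  ,  0.0002,  0.243 ],
       [-0.0006, -1.    , -0.0016]])) 7.5583
```

View pics/scene3c.png

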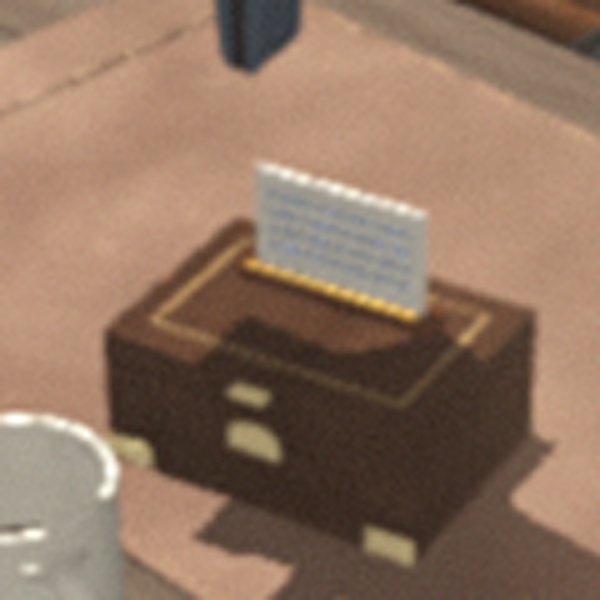

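View pics/side3c.png

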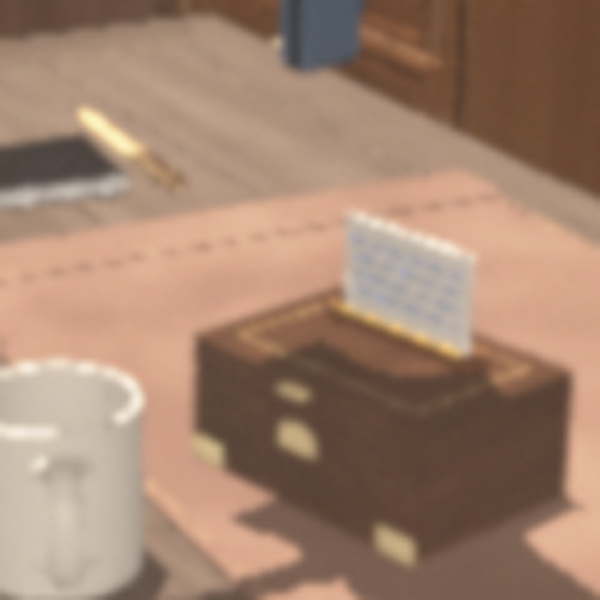

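View pics/wrist3.png

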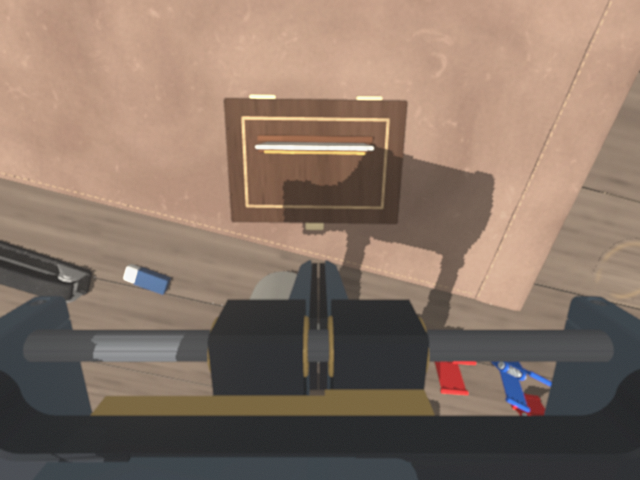

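```bash
cat >> h.py <<'E'
def back(n,uv,z,pose=None):
    c=ctrl.camera_params(n); T=c["pose"] if pose is None else pose
    uv=np.atleast_2d(uv); d=np.c_[(uv[:,0]-c["cx"])/c["fx"],-(uv[:,1]-c["cy"])/c["fy"],-np.ones(len(uv))]@T[:3,:3].T
    return T[:3,3]+d*((z-T[2,3])/d[:,2])[:,None]
E
python3 - <<'E'
from plan import *
from h import back
im=cv2.imread("pics/wrist3.png"); crop(im,220,85,200,150,4,"pics/w3c.png")
W=wpose(np.array([0.5613,0.0544,0.2386]),np.array([[.243,-.0017,.97],[-.97,.0002,.243],[-.0006,-1,-.0016]]))
def rep(n,e): print(n,e,e.mean(0),np.linalg.norm(e[0]-e[1]),np.degrees(np.arctan2(*(e[0]-e[1])[[1,0]])-np.pi/2))
rep("scene",back("scene",np.array([[258,165],[425,213]])/5+[270,170],.136))
rep("side",back("side",np.array([[350,213],[472,257]])/5+[270,170],.136))
rep("wrist",back("wrist",[[256,147],[373,148]],.136,W))
print("fit",corner(.041,0,.079))
# where to go for clip view
yc=-.2569;c=np.array([.4144,-.2384,0])
R=tool(yc);print(R)
for k in(0,np.pi):
  R=tool(yc+k);print(ctrl.ik(c+[0,0,.2]-.09*R[:,2],R))
E
```

```text
scene [[0.6152 0.1135 0.136 ]
 [0.6371 0.03   0.136 ]] [0.6261 0.0717 0.136 ] 0.08633631605073462 14.687216200007386
side [[0.6179 0.1168 0.136 ]
 [0.6379 0.032  0.136 ]] [0.6279 0.0744 0.136 ] 0.08710651805466801 13.315866753804743
wrist [[0.6167 0.1164 0.136 ]
 [0.6375 0.0301 0.136 ]] [0.6271 0.0733 0.136 ] 0.08880702927892167 13.573067272184515
fit [0.6296 0.0714 0.136 ]
[[ 0.9672  0.      0.2541]
 [-0.2541  0.      0.9672]
 [ 0.     -1.      0.    ]]
[-46.4564  19.9149  94.273   -0.      65.8121 -31.7371]
[-26.493   16.2758 100.1827  -0.      63.5414 168.2263]
```

View pics/w3c.png

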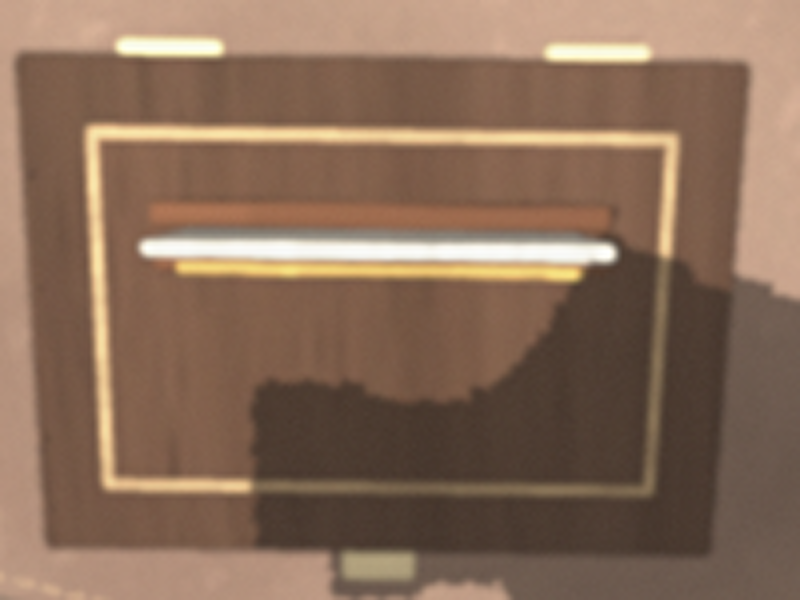

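Run:
```python
from h import *
yc=-.2569;c=np.array([.4144,-.2384,0]);R=tool(yc)
ctrl.goto(c+[0,0,.2]-.08*R[:,2],R); ctrl.command_gripper(.72)
p,r=ctrl.current_tool_pos(),ctrl.current_eef_rot();np.save("w4.npy",wpose(p,r))
im=shot("wrist","pics/wrist4.png");print(p,r,ctrl.current_t(),ctrl.current_grip_width())
crop(im,190,60,266,200,3,"pics/w4c.png")
```

```text
[ 0.3941 -0.3158  0.2   ] [[ 0.9672  0.      0.254 ]
 [-0.254  -0.      0.9672]
 [ 0.     -1.     -0.    ]] 10.375 0.7222943610670236
```

View pics/wrist4.png

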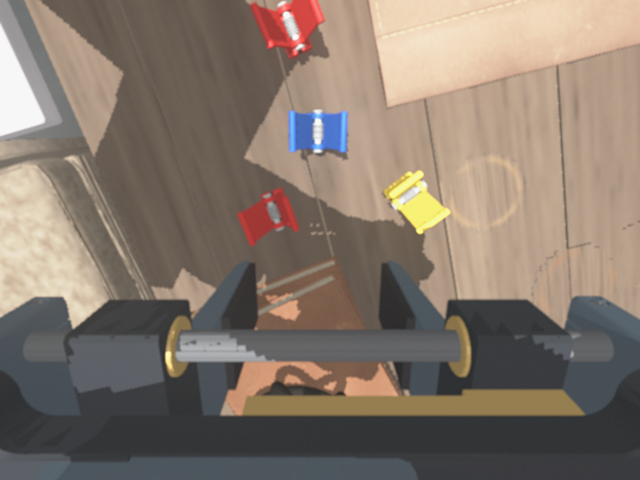

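View pics/w4c.png

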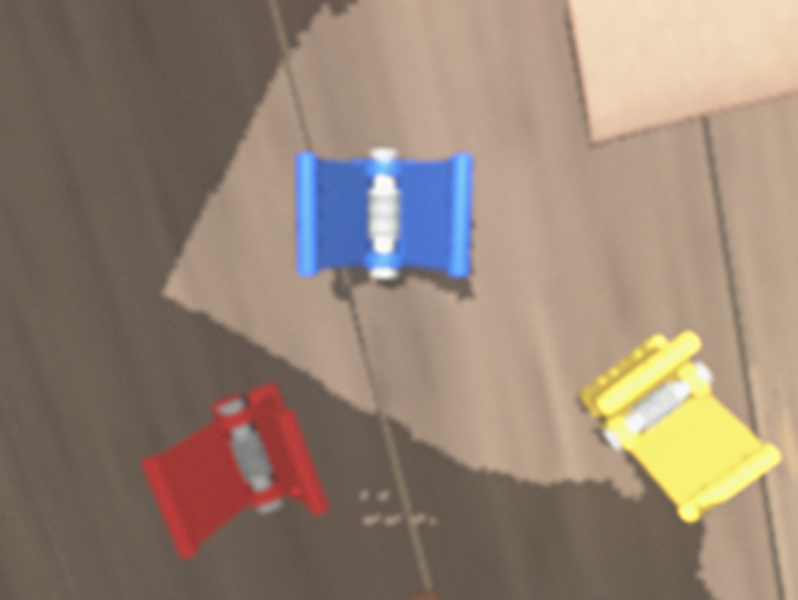

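Run:
```python
from h import *
W=np.load("w4.npy")
f=lambda u,v:[190+u/3,60+v/3]
P=back("wrist",[f(307,153),f(307,275),f(461,152),f(461,277),f(384,214)],.069,W);print(P)
c=P[:4].mean(0);d=P[2]+P[3]-P[0]-P[1];yc=np.arctan2(d[1],d[0]);print(c,np.degrees(yc),np.linalg.norm(d)/2)
np.save("clip.npy",np.r_[c,yc])
R=tool(yc)
ctrl.move_l(np.r_[c[:2],.16],ori=R,vel=.15)
print(ctrl.move_l(np.r_[c[:2],.053],vel=.1,contact_N=4),ctrl.current_tool_pos(),ctrl.current_contact_force(),ctrl.current_t())
for n in("scene","side"): crop(shot(n,f"pics/{n}5.png"),290,250,160,120,5,f"pics/{n}5c.png")
```

```text
[[ 0.3981 -0.2177  0.069 ]
 [ 0.3893 -0.2488  0.069 ]
 [ 0.4386 -0.2281  0.069 ]
 [ 0.4309 -0.2603  0.069 ]
 [ 0.4143 -0.2384  0.069 ]]
[ 0.4142 -0.2387  0.069 ] -14.926713378498865 0.04248116314510847
False [ 0.4145 -0.2389  0.0534] [-0.2294 -0.9308  1.0274] 12.3333
```

View pics/scene5c.png

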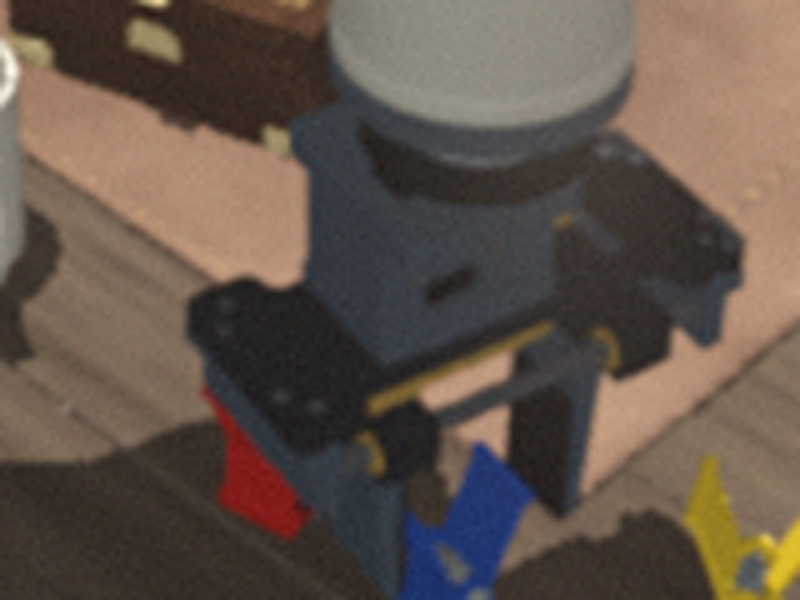

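View pics/side5c.png

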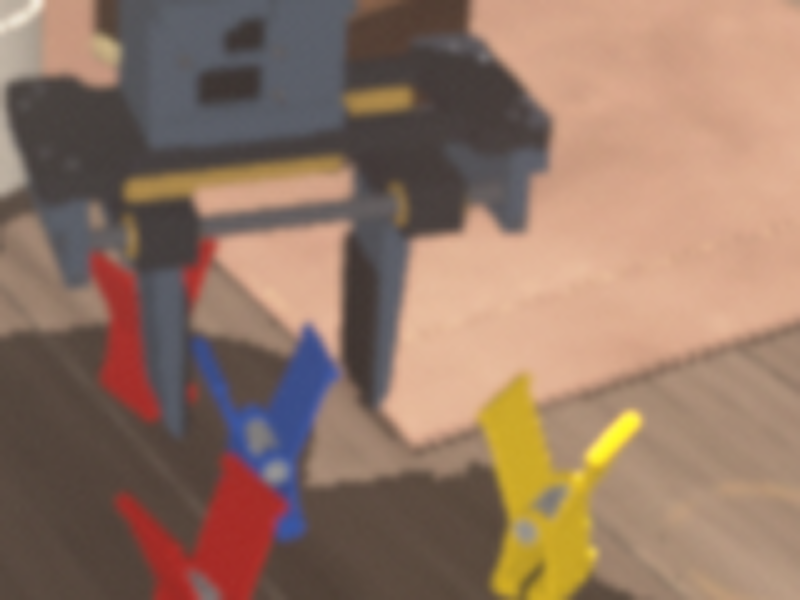

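Run:
```python
from h import *
ctrl.command_gripper(.47);print(ctrl.current_grip_width(),ctrl.current_contact_force(),ctrl.current_t())
p=ctrl.current_tool_pos()
ctrl.move_l(p+[0,0,.03],vel=.08)
print(ctrl.current_contact_force())
for n in("scene","side"): crop(shot(n,f"pics/{n}6.png"),290,240,160,120,5,f"pics/{n}6c.png")
```

```text
0.4688636500189066 [-0.1113  0.2127  8.0095] 12.975
[ 0.3136  0.0643 -0.591 ]
```

View pics/scene6c.png

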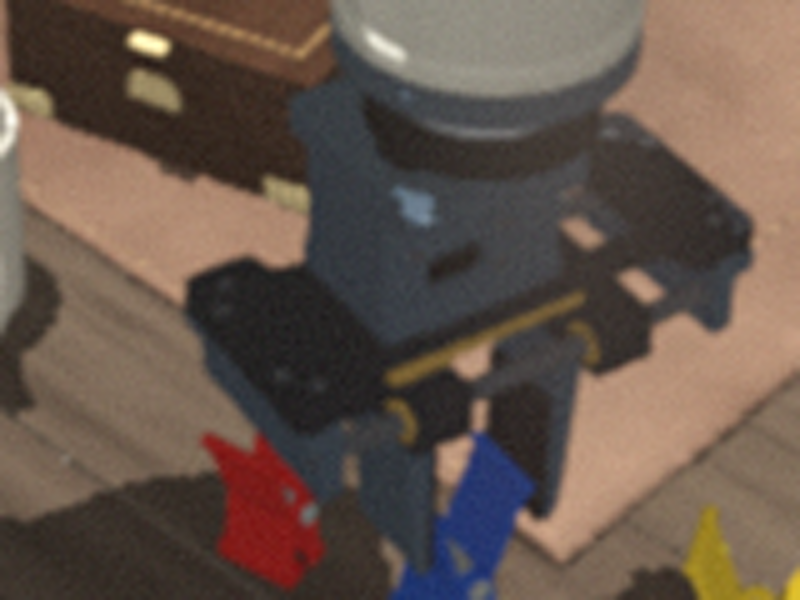

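View pics/side6c.png

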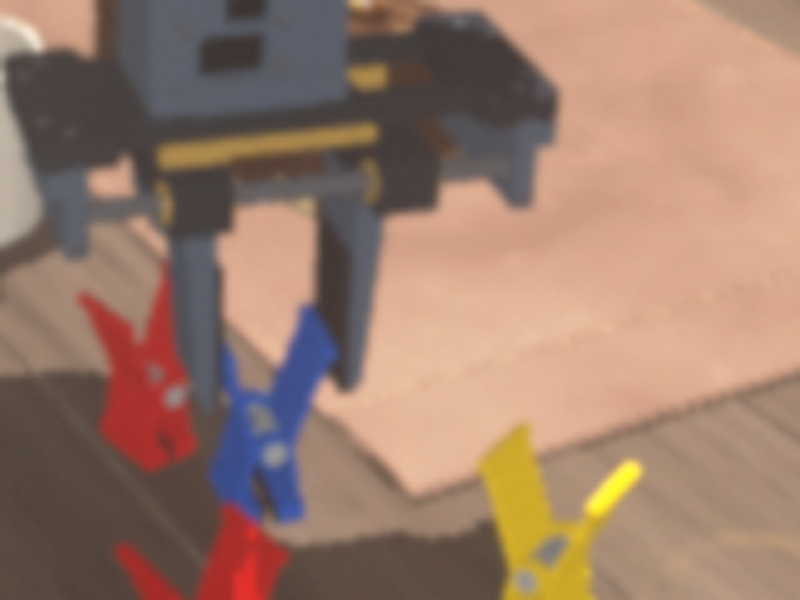

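Run:
```python
from h import *
p=ctrl.current_tool_pos()
ctrl.move_l(p+[0,0,.03],vel=.1)
ctrl.command_gripper(.25);print(ctrl.current_grip_width(),ctrl.current_contact_force(),ctrl.current_t())
p=ctrl.current_tool_pos()
ctrl.move_l([p[0],p[1],.235],vel=.15)
print(ctrl.current_tool_pos(),ctrl.current_contact_force(),ctrl.current_t())
for n in("scene","side"): crop(shot(n,f"pics/{n}7.png"),290,190,160,120,5,f"pics/{n}7c.png")
shot("wrist","pics/wrist7.png")
```

```text
0.2511699309372653 [ 0.1735  0.1198 -0.5025] 14.5583
[ 0.4138 -0.2384  0.2343] [ 0.865   0.3524 -1.2561] 15.525
```

View pics/scene7c.png

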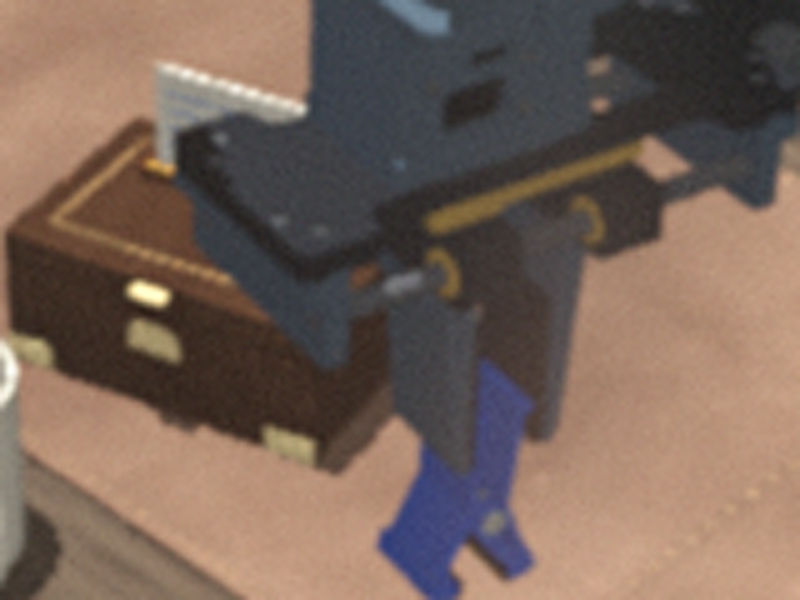

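View pics/side7c.png

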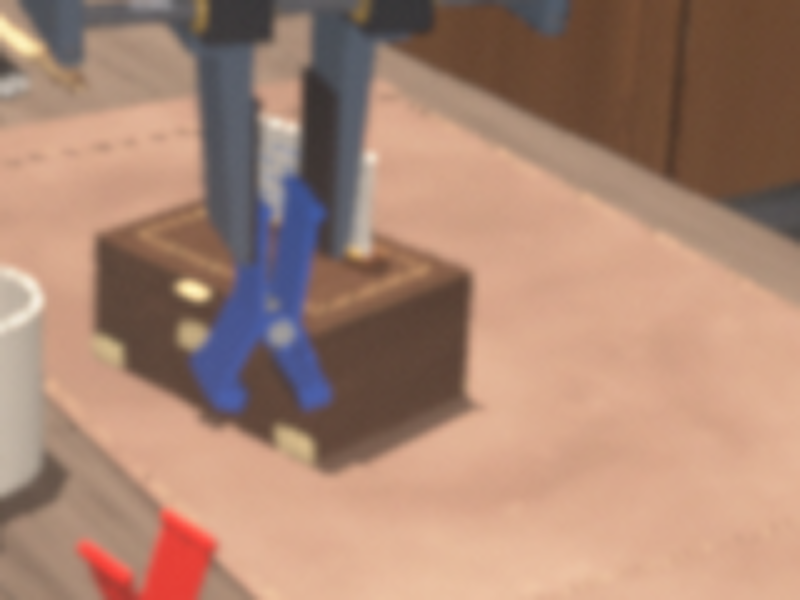

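View pics/wrist7.png

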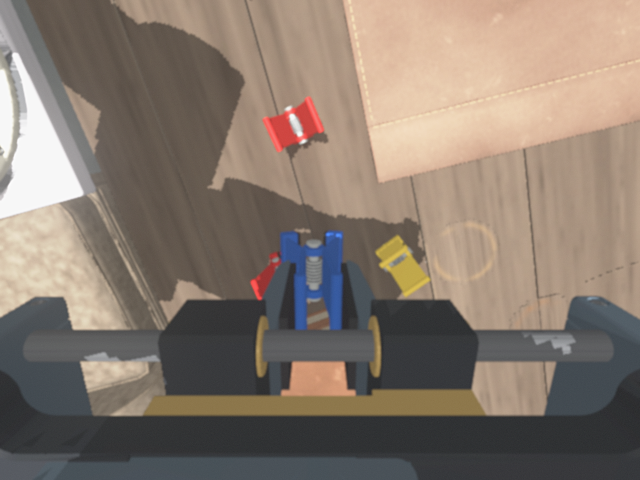

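Run:
```python
from h import *
from scipy.optimize import least_squares
p=ctrl.current_tool_pos();R=ctrl.current_eef_rot();print(p)
def tri(a,b):
    f=lambda X:np.r_[(proj("scene",X)-a).ravel(),(proj("side",X)-b).ravel()]
    r=least_squares(f,p); print(r.x,"tool",(r.x-p)@R,r.cost)
o=np.array([290,190])
tri(np.array([495,522])/5+o,np.array([283,333])/5+o)   # pin near end
tri(np.array([468,583])/5+o,np.array([274,405])/5+o)   # mouth
tri(np.array([515,578])/5+o,np.array([318,405])/5+o)
tri(np.array([530,405])/5+o,np.array([322,215])/5+o)  # right handle near end
```

```text
[ 0.4138 -0.2384  0.2342]
[ 0.405  -0.2562  0.2104] tool [-0.0039  0.0238 -0.0195] 0.024681886637004647
[ 0.4082 -0.2452  0.177 ] tool [-0.0037  0.0572 -0.008 ] 0.8842371216021565
[ 0.4186 -0.2564  0.1795] tool [ 0.0093  0.0546 -0.0162] 0.9824036989396575
[ 0.4185 -0.2567  0.2501] tool [ 0.0091 -0.016  -0.0164] 0.002680503122365913
```

Run:
```python
from h import *
y=np.radians(13.7);R=tool(y);c=np.array([.627,.0731,0])
ctrl.move_l(c+.0025*R[:,0]+[0,0,.235],ori=R,vel=.15)
print(ctrl.current_tool_pos(),ctrl.current_t(),ctrl.current_grip_width())
for n in("scene","side"): crop(shot(n,f"pics/{n}8.png"),290,150,133,100,6,f"pics/{n}8c.png")
im=shot("wrist","pics/wrist8.png");crop(im,240,180,160,120,5,"pics/w8c.png")
```

```text
[0.6293 0.0734 0.2351] 18.35 0.2510686031852353
```

View pics/scene8c.png

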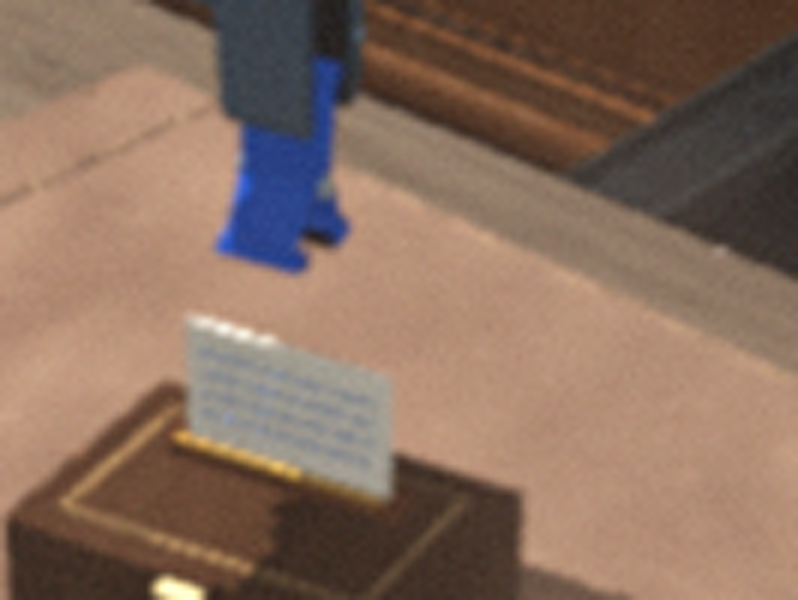

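View pics/side8c.png

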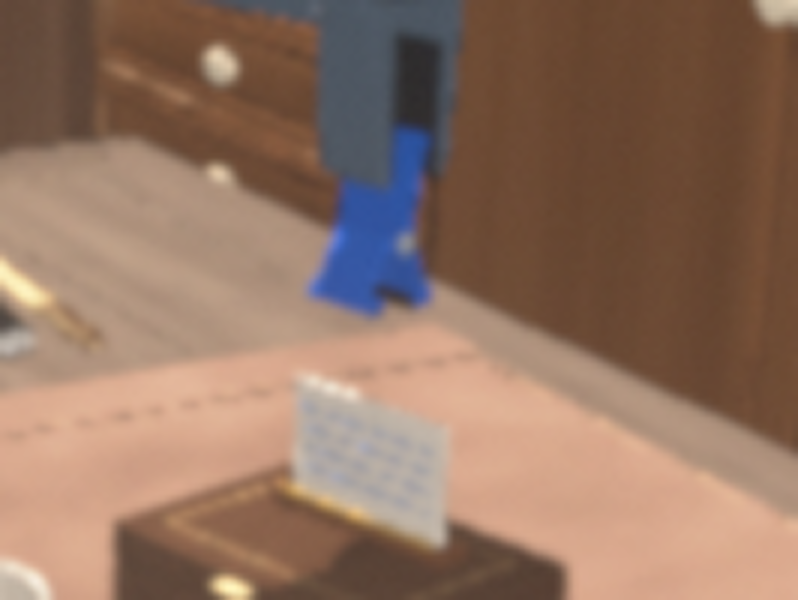

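View pics/w8c.png

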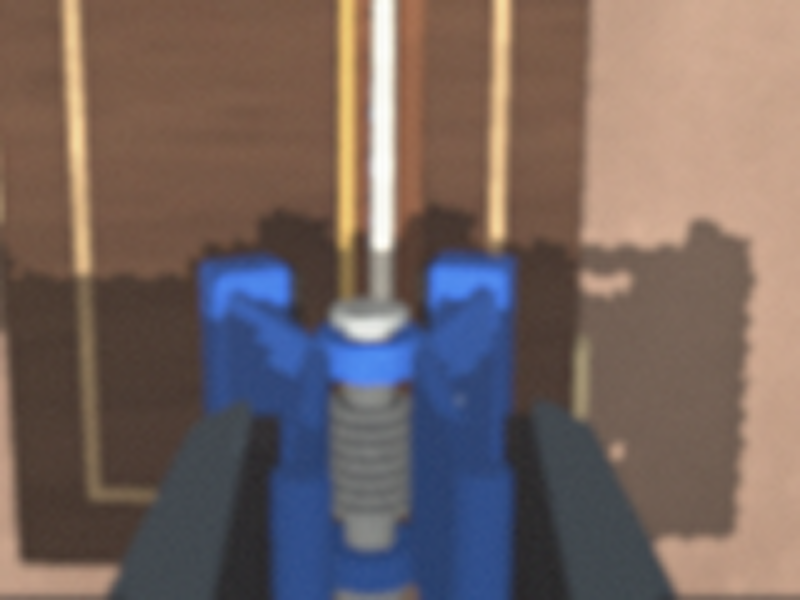

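Run:
```python
from h import *
p=ctrl.current_tool_pos();R=ctrl.current_eef_rot()
q=p+.0028*R[:,0]; q[2]=.235; ctrl.move_l(q,vel=.03)
q[2]=.184; print(ctrl.move_l(q,vel=.05,contact_N=3))
print(ctrl.current_tool_pos(),ctrl.current_t(),ctrl.current_grip_width(),ctrl.current_contact_force())
for n in("scene","side"): crop(shot(n,f"pics/{n}9.png"),290,150,133,100,6,f"pics/{n}9c.png")
im=shot("wrist","pics/wrist9.png");crop(im,240,180,160,120,5,"pics/w9c.png")
```

```text
False
[0.6323 0.0741 0.1844] 19.9167 0.24957458523308393 [ 0.5773 -0.2177 -0.1809]
```

View pics/scene9c.png

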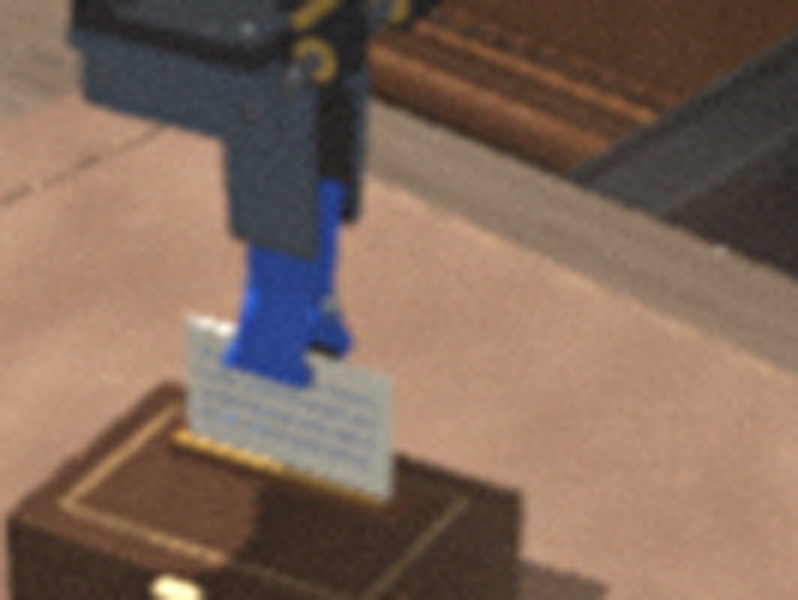

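View pics/side9c.png

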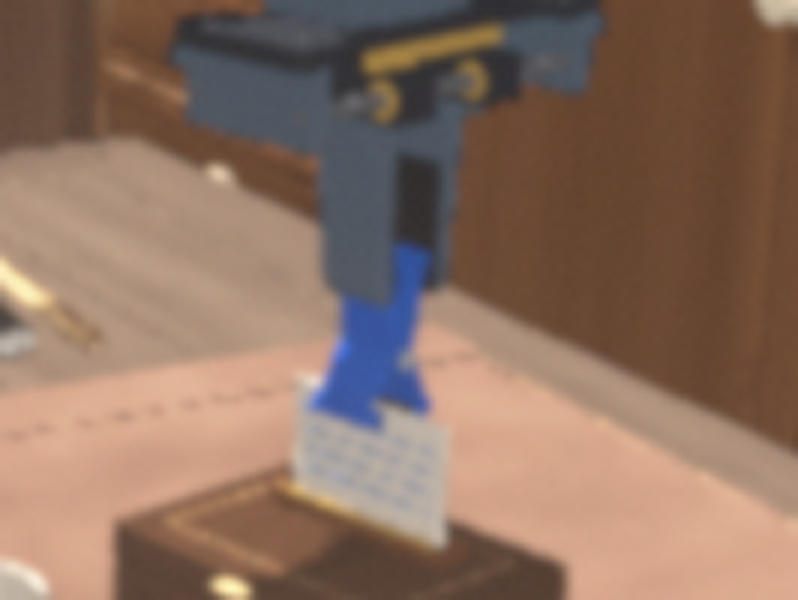

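View pics/w9c.png

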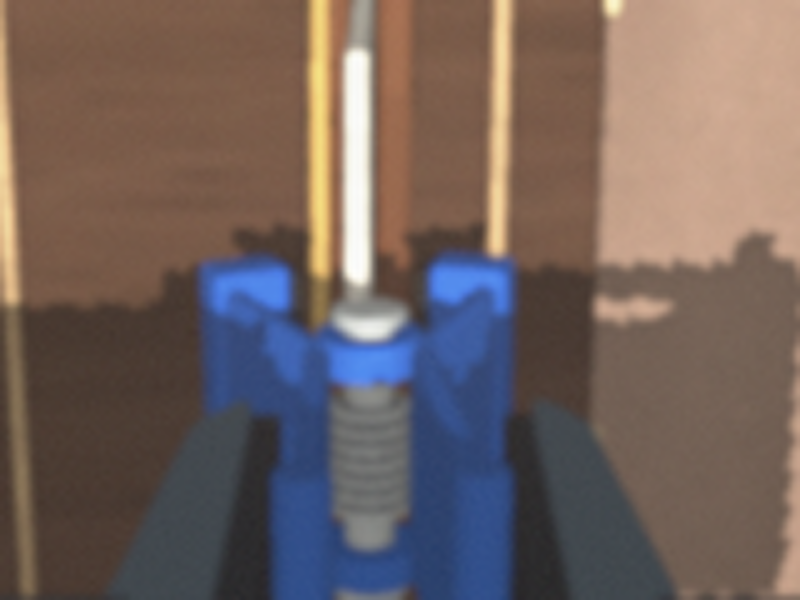

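Run:
```python
from h import *
from scipy.optimize import least_squares
p=ctrl.current_tool_pos();R=ctrl.current_eef_rot()
o=np.array([290,150])
for a,b in (([308,387],[380,427]),([225,362],[312,407])):
    a=np.array(a)/6+o;b=np.array(b)/6+o
    r=least_squares(lambda X:np.r_[(proj("scene",X)-a).ravel(),(proj("side",X)-b).ravel()],p);print(r.x,(r.x-p)@R,r.cost)
print(ctrl.current_contact_force(),ctrl.current_t())
```

```text
[0.6154 0.05   0.1334] [-0.0221  0.0509 -0.0194] 0.3959021796669987
[0.6032 0.0824 0.1349] [-0.0263  0.0494  0.0149] 0.0012819880634094333
[-0.368  -0.804  -1.0375] 20.0667
```

Run:
```python
from h import *
p=ctrl.current_tool_pos()
print(ctrl.move_l(p-[0,0,.003],vel=.02,contact_N=3)); ctrl.sleep(.5)
print(ctrl.current_tool_pos(),ctrl.current_t(),ctrl.current_grip_width(),ctrl.current_contact_force())
crop(shot("side","pics/side10.png"),290,150,133,100,6,"pics/side10c.png")
im=shot("wrist","pics/wrist10.png");crop(im,240,180,160,120,5,"pics/w10c.png")
```

```text
False
[0.6322 0.0741 0.1813] 20.85 0.24545549682981707 [-0.4878 -0.3671 -0.1778]
```

View pics/side10c.png

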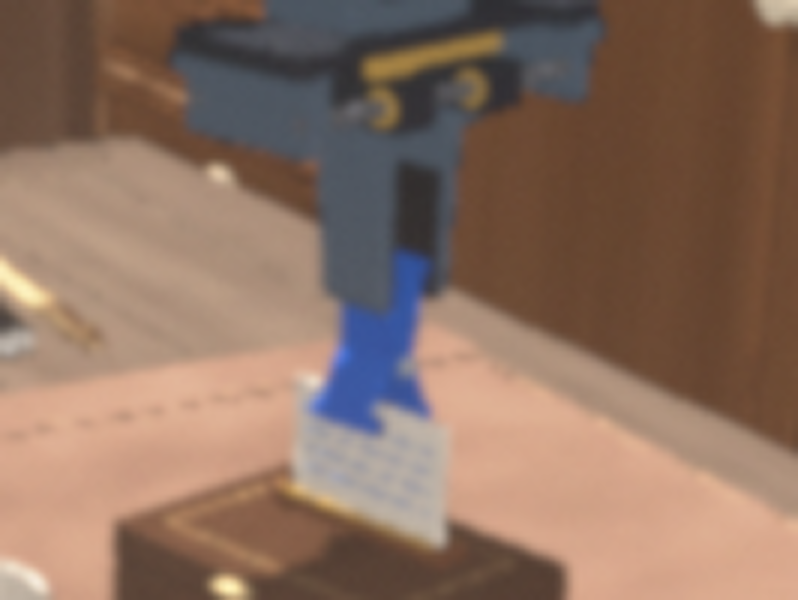

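View pics/w10c.png

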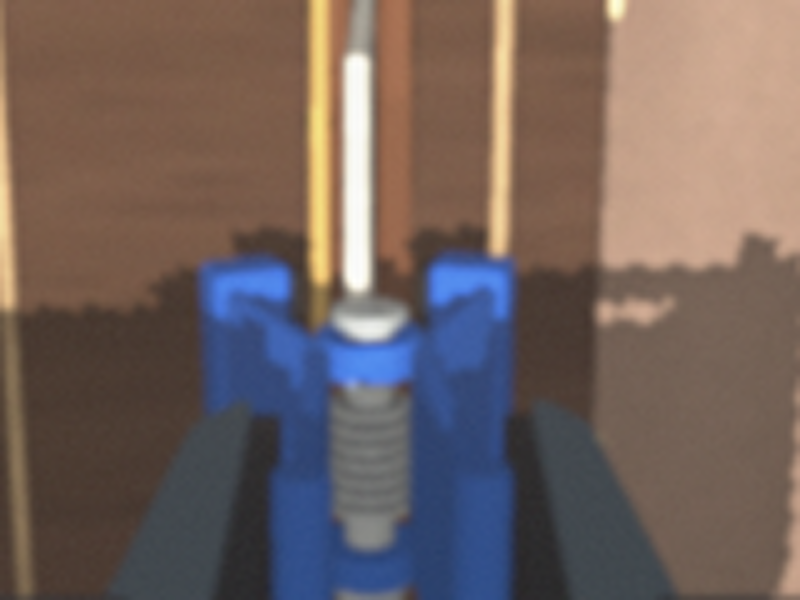

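```bash
python3 -c "
from bench import ctrl
print(ctrl.current_grip_width(),ctrl.current_contact_force());ctrl.sign_off()"
```

```text
0.25062547620049935 [ 0.29101912 -0.06367409 -0.7353748 ]
the job is handed in; nothing more can be done
```

I shut the lid gently, then picked up the blue clip, squeezed it open and brought it down over the middle of the card. I handed the job in at about 21 s, with the gripper still holding the clip open. The hand-in gives no verdict, so the result below is from my own last checks.

- **Lid:** It stopped at a fingertip height of 76 mm and stayed there under 16 N. The pictures show it flat with the card upright. This was done before the clip was touched.
- **Clip opening:** The fingers are set to about 22.5 mm over the handles, which should give roughly a 20 mm gape. I worked this out from the finger width and did not measure it directly.
- **Position on the card:** The wrist picture shows the card centred between the jaws. It is also centred along its length, within a few millimetres.
- **Depth:** I estimate the jaw tips are 8 to 13 mm below the card's top edge; two ways of measuring it differed by about 2 mm. I lowered the clip a further 3 mm after the first check.
- **Contact:** No contact was detected during the descent. Force readings stayed under 1.5 N, which is noise plus the clip's weight; they are too coarse to confirm the 0.3 N limit.
- **Tilt:** The clip leans about 3° in the grip, which I corrected for in its position. That is well inside the 0.35 rad (20°) limit.
- **Mug, eraser and stapler:** The arm did not go near the mug, eraser or stapler. I did not re-measure their positions at the end.

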